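# Return a radio module to its bay and book it in

### The arm

A 6-joint arm with a two-finger parallel gripper is mounted at the origin on the work surface. World frame = base frame: x ahead of the robot, y to its left, z up, the work surface at z = 0. Lengths are in mm, angles in rad, forces in N, time in s.
With the tool pointing down it reaches from about 275 to 825 mm from the base axis. Payload 5.2 kg.
Tool frame: the origin (TCP) lies at the very end of the fingers, on their centre line; the grasp point (between the pads) lies 19 mm behind it; z points along the fingers, y is the line along which they close (so a half turn about z gives the same grasp; the last joint's range is limited). The gripper opens to 93 mm and grips with 3 to 60 N. Pads are 15 mm wide; open, the fingers measure 128 mm over their backs; the gripper's body (75 mm by 188 mm) begins 65 mm behind the grasp point.
Start: joints at [-1.478, 0.259, 1.535, -0, 1.348, -0.203], TCP at [160.349, -526.111, 218.653] pointing down, gripper open.
Joint ranges: [-3.14, 3.14], [-0.91, 2.08], [0.19, 2.58], [-1.22, 4.36], [0.22, 2.71], [-3.12, 3.12]. Speed limits (rad/s): [2.57, 2.57, 3.14, 3.14, 3.14, 3.14].

### API

Orientations are given as [roll, pitch, yaw] about the fixed x, y, z axes, in that order (R = Rz(yaw) Ry(pitch) Rx(roll)).
In Python, from bench import robot gives the robot as it stands. The module is installed in compiled form; this text tells all that it offers. Calls block until the motion is done:
- robot.move_ptp(position, orientation): joint-space move of the TCP to a pose.
- robot.move_linear(position, ori=None, speed=150, f_stop=None): straight line of the TCP; ori=None keeps the orientation; speed is the mean speed in mm/s. With f_stop (N) it stops when the force on the tool has changed by that much, and returns True; else False.
- robot.move_j(angles): joint-space move.
- robot.move_gripper(opening): opening from 0.0 (shut) to 1.0 (fully open); the grip force is fixed at half the most; returns when the fingers have stopped.
- robot.sleep(seconds).
- robot.inverse_kinematics(position, orientation): joint angles nearest the present ones, or None.
- robot.get_image(name): name is "scene" or "side" or "wrist"; returns a dict with "img" (480x640x3 uint8, blue, green, red), "fovy" (degrees; the focal length in pixels is half the picture's height over the tangent of half this angle, whatever the lens; pixels are square), "cx", "cy" (the principal point, pixels), "eye" and "orientation" of the camera in the world. Camera axes: x right, y down, z forward; pixel columns grow to the right and rows downward; lengths in mm; the calibration is good to about 2 mm. A picture is of the moment at which its call begins. There is no depth.
A pose or a line that the arm cannot do raises robot.MotionError and nothing moves.
- robot.hand_in(): hands the job in; it is judged then, once.
Readings, each from a call of its own:
- robot.current_t(): time.
- robot.current_qpos(): joint angles.
- robot.current_joint_vel(): joint speeds.
- robot.current_joint_efforts(): joint torques, N m.
- robot.current_tcp_pos(): TCP position.
- robot.current_eef_rot(): TCP orientation.
- robot.current_contact_force(): force on the tool from outside, world axes, zero at the start.
- robot.current_ft_torque(): the same for the moment, N m.
- robot.current_gripper_width(): opening from 0.0 (shut) to 1.0 (fully open).
- robot.current_finger_force(): force on a finger pad.
Only numpy, scipy, OpenCV 4.12 (cv2) and the standard library are available. Lean on these libraries where they do the work, as an engineer would, in place of code of your own. Each camera call takes 0.05 s, during which the arm holds its last target. There are 200 camera calls.

### The job

Put the module marked with a cross back into the chassis bay whose label shows the cross, upright and gently: keep hold of it until it is down on the bay's floor, then let go. Then book it in: lift the scanner from its cradle, hold its window level and still over that bay's label, about 70 mm above it, for two seconds, and set the scanner back home in its cradle, head in the cup and handle on the post. Leave the other modules and everything else on the bench where they are.

Things in the scene. Friction and masses are not known exactly. Their poses are not given: they have to be found in the camera images.
- module_cross: Aluminium box module, 60 (x) x 40 (y) x 70 (z) mm, about 0.3 kg, white paper patch on top with a black symbol: a plus-shaped cross. Origin: centre of its underside; x along the 60 mm length, z up. The module to put back. It stands on the bench right of the chassis (-y), the one of the two there that has the cross.
- bay_cross: Open steel bay labelled with a plus-shaped cross, one of three (any order) 90 mm apart in the aluminium chassis. Inside 70 (x) x 50 (y) mm, walls 4 mm. Origin: centre of its underside; inner floor 4 mm, wall top 28 mm above it. The module's 60 mm side lies along x, either way round. A ledge at its -x end, 20 mm high, 46 x 50 mm, bears the label.
- bay_cross_floor (a point): Centre of the inner floor of the cross bay (axes as the bay): the centre of the module's underside belongs here.
- bay_cross_label (a point): Centre of the cross bay's label (white, black plus-shaped cross, 42 x 42 mm, facing up) on top of the ledge, 83 mm from the bay's centre towards its -x.
- scanner: Black code scanner, 0.2 kg, head-down in its cradle: head 44 (x) x 48 (y) x 75 (z) mm, window on its underside; level handle 32 mm wide (y), z = 45 to 75 mm, running from the head to x = -140 mm. Origin: centre of the window face; z up, x away from the handle. It reads straight down.
- scanner_window (a point): Centre of the scanner's window (the scanner's origin); the scanner reads a label that lies straight below it, from about 30 to 110 mm.
- scanner_grip (a point): Place to grip the handle from above: 55 mm behind (-x) the window's centre and 60 mm above it; 32 mm across the scanner's y.
- cradle: Grey fixed cradle, far right (-y), base 200 x 90 x 6 mm. Origin: on the bench under the centre of its head cup (inside 54 x 58 mm, walls 4 mm, floor 6 mm and rim 26 mm above the bench); x as the scanner's at home. A post 115 mm behind (-x), 51 mm high, carries the handle. At home the scanner's origin is 6 mm above the cradle's, axes alike.
- module_bars: Aluminium box module, 60 (x) x 40 (y) x 70 (z) mm, about 0.3 kg, white paper patch on top with a black symbol: two parallel bars. Origin: centre of its underside; x along the 60 mm length, z up. Stands on the bench near the cross module; leave it.
- module_disc: Aluminium box module, 60 (x) x 40 (y) x 70 (z) mm, about 0.3 kg, white paper patch on top with a black symbol: a round disc. Origin: centre of its underside; x along the 60 mm length, z up. Already in its own bay, the one with the disc label; leave it.
- screwdriver: Screwdriver lying on the bench near the robot; leave it. Origin under its middle.
- tape: Dark roll of tape lying flat, 90 mm across, 19 mm high; leave it. Origin: centre of its underside.
- tin: Closed flat steel tin, 75 x 110 x 30 mm; leave it. Origin: centre of its underside.
- jar: Glass jar with a red lid, 60 mm across, 75 mm high; leave it. Origin: centre of its underside.
There are look-alikes about, which are no part of the job. What is shaped like the scanner but pink is not meant.

How it is judged (in metres and radians):
On the way, in this order (a step that is already met when the one before it is completed fails the run):
1. The cross module is in the cross bay, still held, its underside within 10 mm of the bay's floor (x of module_cross in the frame of bay_cross_floor between -0.009 and 0.009 m and y of module_cross in the frame of bay_cross_floor between -0.009 and 0.009 m and angle between module_cross's own z axis and vertical below 0.1 rad and z of module_cross in the frame of bay_cross_floor between -0.004 and 0.01 m and contact force between the fingers and module_cross above 0.5 N), for 0.05 s.
2. The cross module stands fully down in its bay, released (x of module_cross in the frame of bay_cross_floor between -0.009 and 0.009 m and y of module_cross in the frame of bay_cross_floor between -0.009 and 0.009 m and angle between module_cross's own z axis and vertical below 0.1 rad and z of module_cross in the frame of bay_cross_floor between -0.004 and 0.004 m and contact force between the fingers and module_cross below 0.1 N), for 0.2 s.
3. The held scanner looks down at the cross bay's label (within 20 mm sideways, 25 to 120 mm above, tilt under 0.2 rad), slower than 30 mm/s for one second, the module in its bay (all of step 2 and horizontal distance between scanner_window and bay_cross_label below 0.02 m and z of scanner_window in the frame of bay_cross_label between 0.025 and 0.12 m and angle between scanner's own z axis and vertical below 0.2 rad and linear speed of scanner below 0.03 m/s and angular speed of scanner below 0.3 rad/s and contact force between the fingers and scanner above 0.5 N), for 1 s.
At the end, for the whole second after the job is handed in: Cross module down in the cross bay (underside within 4 mm of the floor, within 9 mm of centre in x and y, tilt under 0.1 rad); scanner home in its cradle (within 9 mm in x and y, at most 5 mm high, tilt under 0.08, turn under 0.3 rad); both released, at rest (all of step 2 and x of scanner in the frame of cradle between -0.009 and 0.009 m and y of scanner in the frame of cradle between -0.009 and 0.009 m and z of scanner in the frame of cradle between 0.002 and 0.011 m and angle between scanner's own z axis and vertical below 0.08 rad and angle between the x axis of scanner and the x axis of cradle, either way round below 0.3 rad and contact force between the fingers and scanner below 0.1 N and linear speed of each of scanner, module_cross below 0.02 m/s); the robot touches nothing.
It fails at once if A bystander (another module or any other listed loose thing) is moved by more than 20 mm (distance of any of module_bars, module_disc, screwdriver, tape, tin, jar from where it was at the start of the episode above 0.02 m).
It also fails if it takes over 67 s, if anything falls off the work surface, if the arm or the gripper's body presses on something with over 40 N, if the wrist force passes 120 N, or if a joint passes its speed limit or range.

## Working session

There is one attempt and no reset: what is moved stays moved. The work goes in short steps, each a Python script; the robot and the scene stay as the last script left them, time stands still between calls to the robot, and variables do not carry over. Pictures are saved under pics/ and viewed, at most 10 in all, crops included, and the job is handed in when it is done.

```bash
mkdir -p pics
cat > h.py <<'E'
import numpy as np, cv2
from scipy.spatial.transform import Rotation as R
from bench import robot
def grab(n):
    d=robot.get_image(n); return d
def mats(d):
    f=240/np.tan(np.radians(d["fovy"])/2)
    o=np.array(d["orientation"],float)
    M=R.from_euler('xyz',o).as_matrix() if o.shape==(3,) else o
    return f,M,np.array(d["eye"],float)
def px2w(d,uv,z):
    f,M,e=mats(d); uv=np.atleast_2d(np.array(uv,float))
    r=np.c_[(uv[:,0]-d["cx"])/f,(uv[:,1]-d["cy"])/f,np.ones(len(uv))]@M.T
    return e+r*((z-e[2])/r[:,2])[:,None]
def w2px(d,p):
    f,M,e=mats(d); c=(np.atleast_2d(p)-e)@M
    return np.c_[d["cx"]+f*c[:,0]/c[:,2],d["cy"]+f*c[:,1]/c[:,2]]
E
python3 - <<'E'
from h import *
ims=[]
for n in("scene","side","wrist"):
    d=grab(n); cv2.imwrite(f"pics/{n}0.png",d["img"]); print(n,d["fovy"],d["cx"],d["cy"],d["eye"],d["orientation"])
print(robot.current_t(),robot.current_eef_rot(),robot.current_tcp_pos())
E
```

```text
scene 45.48116445504256 321.2379014237572 243.18579538229844 [1475.47216049  -47.31460325  875.45456511] [-2.26888293 -0.00316537  1.5841235 ]
side 55.35459591890417 314.8516377148964 243.47071020054614 [394.67293092 681.39812298 840.73265331] [-2.38031113e+00  7.67413002e-04 -2.97894728e+00]
wrist 65.82525191990035 322.596984424318 234.92678873319585 [ 228.10276106 -505.72758954  383.54578395] [ 2.88240510e+00  1.06691064e-03 -1.27494829e+00]
0.15 [-3.14019982e+00 -3.12967090e-04  2.95762957e-01] [ 160.31707412 -525.6852416   218.00419094]
```

View pics/scene0.png

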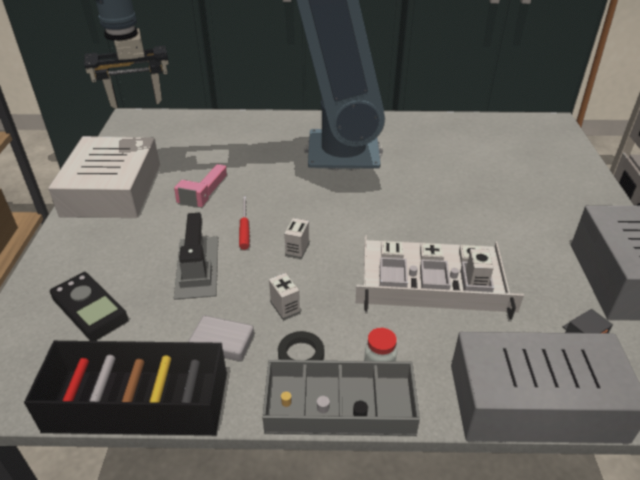

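View pics/wrist0.png

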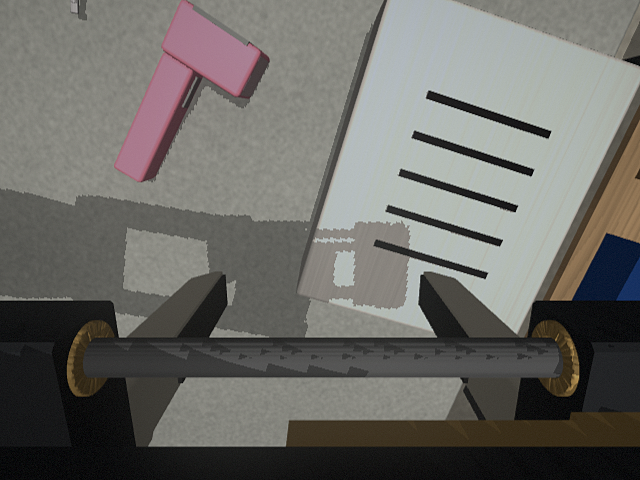

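The scene shows two modules on the bench: bars with its top at (297,226) and cross at (285,283). The chassis labels, left to right, are bars (393,248), cross (432,250) and disc, where the disc module already stands. The black scanner is in its grey cradle at (195,255), and the pink look-alike is at (203,187). The wrist view shows only the pink look-alike and a white box, so neither is relevant.

Run:
```python
from h import *
d=grab("scene")
for n,uv,z in [("cross top",(285,283),70),("bars top",(297,226),70),("lab bars",(393,248),20),("lab cross",(432,250),20),("disc top",(481,257),70),("scan head",(194,248),81),("scan handle end",(195,217),81),("jar",(381,340),75),("tape",(301,348),19),("screwdr",(244,225),10),("chassis c",(362,240),30),("",(500,240),30),("",(360,300),0),("",(518,308),0)]:
    print(n,px2w(d,uv,z)[0].round())
im=d["img"]
a=cv2.resize(im[205:325,260:350],(450,600),interpolation=cv2.INTER_CUBIC)
b=cv2.resize(im[235:315,365:420+90],None,fx=2.4,fy=2.4,interpolation=cv2.INTER_CUBIC)
c=np.zeros((600,800,3),np.uint8); c[:,:450]=a; c[:b.shape[0],450:450+b.shape[1]]=b[:,:350]
b2=cv2.resize(im[205:305,150:240],None,fx=3.5,fy=3.5); c[230:580,460:775]=b2[:350,:315]
cv2.imwrite("pics/crop1.png",c)
```

```text
cross top [ 642. -129.   70.]
bars top [ 456. -113.   70.]
lab bars [470. 107.  20.]
lab cross [476. 196.  20.]
disc top [555. 283.  70.]
scan head [ 549. -329.   81.]
scan handle end [ 441. -346.   81.]
jar [792.  54.  75.]
tape [767. -93.  19.]
screwdr [ 378. -248.   10.]
chassis c [455.  36.  30.]
 [449. 356.  30.]
 [619.  27.   0.]
 [637. 357.   0.]
```

View pics/crop1.png

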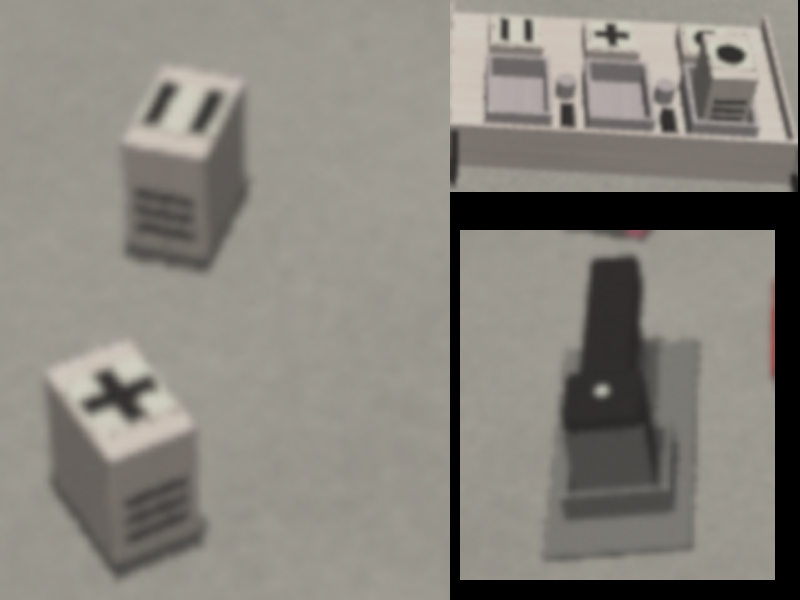

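The crop confirms the cross module at scene (285,283), the cross bay with its label at (432,250) in the middle of the chassis, and the black scanner in the grey cradle. Next I take close wrist views of the scanner, module and bay.

```bash
cat >> h.py <<'E'
import pickle
PI=np.pi
def look(name,x,y,z=230,yaw=0.):
    robot.move_ptp([x,y,z],[PI,0,yaw]); robot.sleep(0.3); d=grab("wrist")
    cv2.imwrite(f"pics/{name}.png",d["img"]); pickle.dump(d,open(f"{name}.pkl","wb")); return d
def load(n): return pickle.load(open(f"{n}.pkl","rb"))
E
python3 - <<'E'
from h import *
look("w_scan",450,-335)
look("w_mod",572,-129)
look("w_bay",420,192)
print(robot.current_t())
a,b,c=[cv2.imread(f"pics/w_{n}.png")[:400] for n in("scan","mod","bay")]
m=np.zeros((600,800,3),np.uint8)
m[:250,:400]=cv2.resize(a,(400,250)); m[:250,400:]=cv2.resize(b,(400,250)); m[250:,:560]=cv2.resize(c,(560,350))
cv2.imwrite("pics/mont.png",m)
E
```

```text
4.8417
```

View pics/mont.png

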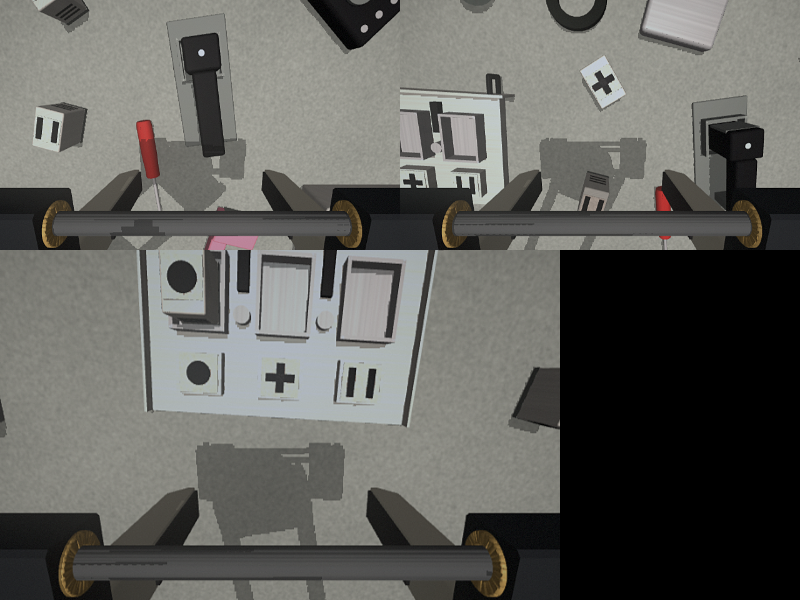

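In the montage the scanner has its head dot at wrist pixel ≈(322,83) with the handle running toward the image bottom. The cross module is at ≈(325,132). The chassis shows the labels disc, cross, bars from left to right, with the cross label at ≈(320,146) and an empty cross bay behind it at ≈(323,52).

Run:
```python
from h import *
def blobs(n,lo,hi,box,amin,z):
    d=load(n); g=cv2.cvtColor(d["img"],cv2.COLOR_BGR2GRAY); m=cv2.inRange(g,lo,hi)
    x0,y0,x1,y1=box; k=np.zeros_like(m); k[y0:y1,x0:x1]=m[y0:y1,x0:x1]
    for c in cv2.findContours(k,cv2.RETR_EXTERNAL,cv2.CHAIN_APPROX_NONE)[0]:
        if cv2.contourArea(c)<amin: continue
        w=px2w(d,c[:,0,:],z)[:,:2].astype(np.float32); M=cv2.moments(w.reshape(-1,1,2)); r=cv2.minAreaRect(w)
        bp=cv2.boxPoints(r); e=[bp[1]-bp[0],bp[2]-bp[1]]; L=max(e,key=np.linalg.norm)
        print(n,"px",c[:,0].mean(0).round(),"cen",np.round([M["m10"]/M["m00"],M["m01"]/M["m00"]],1),"rect",np.round(r[0],1),np.round(sorted(r[1]),1),"ang",round(float(np.degrees(np.arctan2(L[1],L[0]))),1))
for n in("w_scan","w_mod","w_bay"):
    g=cv2.cvtColor(load(n)["img"],cv2.COLOR_BGR2GRAY); print(n, g[83,322] if n=="w_scan" else g[132,325] if n=="w_mod" else g[146,320])
print("mod cross dark"); blobs("w_mod",0,70,(270,80,380,190),60,70)
print("mod top bright"); blobs("w_mod",175,255,(270,80,380,190),200,70)
for z in (20,30,40): print("labels dark",z); blobs("w_bay",0,70,(200,110,450,180),60,z)
print("bay label bright, scan dark/dot")
blobs("w_bay",205,255,(280,110,360,180),200,25)
blobs("w_scan",0,60,(250,40,400,260),300,81)
blobs("w_scan",150,255,(290,55,355,115),10,81)
blobs("w_scan",0,60,(300,140,400,260),300,81)
b=load("w_bay")["img"]; cv2.imwrite("pics/bayz.png",cv2.resize(b[0:200,150:510],None,fx=2.2,fy=2.2,interpolation=cv2.INTER_CUBIC))
```

```text
w_scan 203
w_mod 61
w_bay 59
mod cross dark
w_mod px [325. 132.] cen [ 646.2 -133. ] rect [ 646.4 -133.2] [27.  27.1] ang -15.2
mod top bright
w_mod px [324. 132.] cen [ 646.5 -133. ] rect [ 646.4 -132.9] [38.3 58.2] ang 30.6
labels dark 20
w_bay px [423. 152.] cen [476.2  90.9] rect [476.2  90.9] [ 8.1 31.4] ang -3.6
w_bay px [401. 151.] cen [477.2 113.3] rect [477.2 113.3] [ 8.  31.3] ang -3.8
w_bay px [320. 146.] cen [482.2 193.7] rect [482.3 193.5] [27.5 27.7] ang -48.6
w_bay px [385. 149.] cen [478.6 129.4] rect [478.5 129.4] [ 2.4 43.5] ang -3.6
w_bay px [226. 140.] cen [488.  285.1] rect [488.  285.3] [24.7 25.6] ang 89.9
labels dark 30
w_bay px [423. 152.] cen [476.6  93.6] rect [476.6  93.6] [ 7.9 30.5] ang -3.6
w_bay px [401. 151.] cen [477.5 115.3] rect [477.6 115.4] [ 7.8 30.5] ang -3.8
w_bay px [320. 146.] cen [482.4 193.6] rect [482.6 193.4] [26.8 27. ] ang -48.6
w_bay px [385. 149.] cen [478.9 131. ] rect [478.9 131. ] [ 2.3 42.3] ang -3.6
w_bay px [226. 140.] cen [488.1 282.6] rect [488.1 282.8] [24.1 24.9] ang 89.9
labels dark 40
w_bay px [423. 152.] cen [477.   96.2] rect [477.   96.2] [ 7.7 29.7] ang -3.6
w_bay px [401. 151.] cen [477.9 117.4] rect [478.  117.5] [ 7.6 29.7] ang -3.8
w_bay px [320. 146.] cen [482.7 193.5] rect [482.8 193.3] [26.1 26.3] ang -48.6
w_bay px [385. 149.] cen [479.2 132.6] rect [479.2 132.7] [ 2.3 41.2] ang -3.6
w_bay px [226. 140.] cen [488.2 280. ] rect [488.2 280.2] [23.4 24.2] ang 89.9
bay label bright, scan dark/dot
w_scan px [329. 144.] cen [ 509.4 -342.5] rect [ 502.  -342.1] [ 49.7 159.2] ang 7.5
w_scan px [322.  84.] cen [ 560.5 -335.8] rect [ 560.5 -335.6] [7.1 7.4] ang -0.1
w_scan px [335. 193.] cen [ 470.8 -347.5] rect [ 471.5 -347.5] [31.7 97.1] ang 7.7
```

View pics/bayz.png

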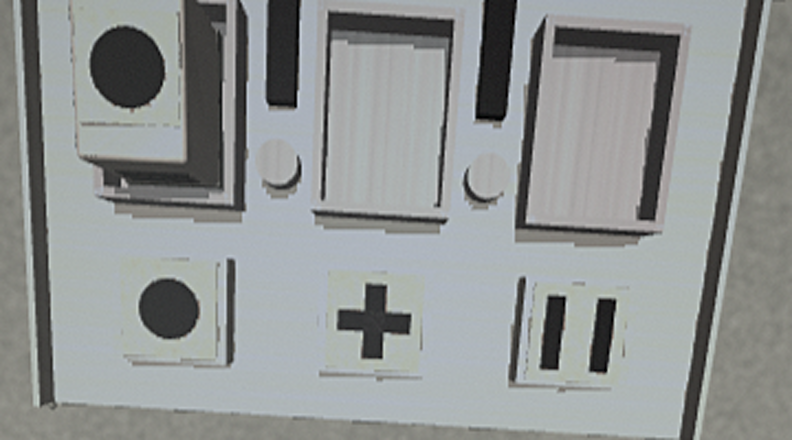

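The labels sit 90 mm apart at z≈27, so the bay underside is at z≈7. Chassis yaw is ≈-3.6°. The module top measures 58x38 mm, which matches its given size, and the handle is 31.7 mm wide, which also matches. The enlarged crop shows the empty cross bay: its near rim runs from crop (315,212) to (447,217). I check that against a projection, then pick.

```bash
cat >> h.py <<'E'
BY=-0.0637; LAB=np.array([482.4,193.6]); BC=LAB+83*np.array([np.cos(BY),np.sin(BY)])
E
python3 - <<'E'
from h import *
d=load("w_bay"); c,s=np.cos(BY),np.sin(BY); print("bay",BC)
P=[[*(BC+np.array([c*x-s*y,s*x+c*y])),35] for x,y in((-39,29),(-39,-29),(-35,25),(-35,-25),(35,25),(35,-25))]
print(((w2px(d,P)-[150,0])*2.2).round())
yaw=np.radians(30.6)
robot.move_ptp([646.4,-133,150],[PI,0,yaw])
print(robot.move_linear([646.4,-133,38],speed=120,f_stop=8))
robot.move_gripper(0.0); robot.sleep(0.2)
print(robot.current_gripper_width()*93,robot.current_finger_force(),robot.current_tcp_pos(),robot.current_t())
robot.move_linear([646.4,-133,200],speed=150)
print(robot.current_contact_force(),robot.current_gripper_width()*93)
E
```

```text
bay [565.2316628  188.31647484]
[[310. 209.]
 [449. 218.]
 [320. 199.]
 [440. 207.]
 [327.   9.]
 [454.  18.]]
False
40.431509497388525 29.992920756340027 [ 646.28424674 -132.87844045   37.9423055 ] 8.5
[ 0.78230796 -0.29695463 -3.28508332] 39.78332295629789
```

The rim projection agrees to within a few crop pixels, and the module is held at a width of 40 mm. Next I carry it over and lower it.

Run:
```python
from h import *
robot.move_ptp([*BC,190],[PI,0,BY]); 
robot.move_linear([*BC,105],speed=120); robot.sleep(0.3)
d=grab("wrist"); cv2.imwrite("pics/hold.png",d["img"])
ok=robot.move_linear([*BC,43],speed=25,f_stop=5); robot.sleep(0.2)
print(ok,robot.current_tcp_pos(),robot.current_contact_force(),robot.current_finger_force(),robot.current_t())
d=grab("wrist"); cv2.imwrite("pics/down.png",d["img"])
a=grab("side"); cv2.imwrite("pics/sd.png",a["img"])
m=np.zeros((600,800,3),np.uint8)
m[:300,:400]=cv2.resize(d["img"],(400,300))
p=w2px(a,[*BC,40])[0].astype(int); x,y=np.clip(p-[100,75],0,[440,330]); m[:300,400:]=cv2.resize(a["img"][y:y+150,x:x+200],(400,300))
cv2.imwrite("pics/m2.png",m[:300])
```

```text
True [565.27448101 188.39584726  47.87400042] [-0.76560746  0.39907978  5.55978865] 29.999118447303772 14.4167
```

View pics/m2.png

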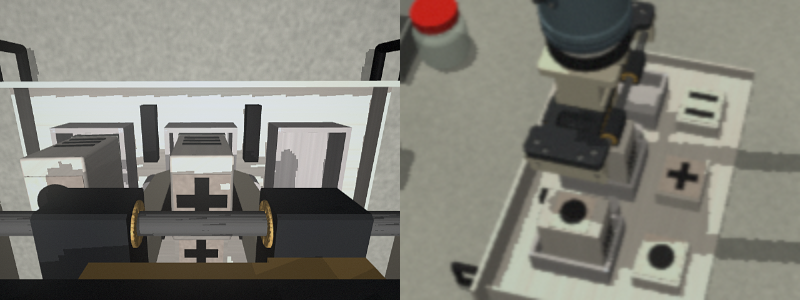

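The module is inside the bay walls. Contact came at TCP z≈48, so the floor is at z≈10 and not the 34 mm wall top. Next: release, rise, check, then fetch the scanner.

```bash
cat >> h.py <<'E'
SY=0.132; SG=np.array([560.3,-335.7])-55*np.array([np.cos(SY),np.sin(SY)])
E
python3 - <<'E'
from h import *
robot.move_gripper(0.68); robot.sleep(0.3)
robot.move_linear([*BC,200],speed=120)
d=look("w_bay2",BC[0]-70,BC[1],230,BY)
g=cv2.cvtColor(d["img"],cv2.COLOR_BGR2GRAY); p=w2px(d,[*BC,80])[0]; print("expected px",p)
x,y=(p-45).astype(int); y=max(y,0); m=cv2.inRange(g,0,80); k=np.zeros_like(m); k[y:y+90,x:x+90]=m[y:y+90,x:x+90]
for c in cv2.findContours(k,cv2.RETR_EXTERNAL,cv2.CHAIN_APPROX_NONE)[0]:
    if cv2.contourArea(c)>100:
        w=px2w(d,c[:,0,:],80)[:,:2].astype(np.float32); r=cv2.minAreaRect(w); print(c[:,0].mean(0),r)
robot.move_gripper(1.0)
robot.move_ptp([*SG,170],[PI,0,SY]); robot.sleep(.2)
print(SG,robot.current_t())
w=grab("wrist"); cv2.imwrite("pics/sc.png",w["img"]); pickle.dump(w,open("sc.pkl","wb"))
m=np.zeros((300,800,3),np.uint8); m[:,:400]=cv2.resize(d["img"],(400,300)); m[:,400:]=cv2.resize(w["img"],(400,300)); cv2.imwrite("pics/m3.png",m)
E
```

```text
expected px [316.06817353 138.21374129]
[316.81756757 137.45945946] ((565.707763671875, 187.72792053222656), (27.199573516845703, 27.595218658447266), 40.71868896484375)
[358.29411765 112.72941176] ((582.8956298828125, 153.15292358398438), (3.2697794437408447, 30.0111141204834), 87.65850830078125)
[274.21978022 112.71428571] ((587.2120361328125, 220.4746551513672), (5.720287322998047, 30.111074447631836), 84.55198669433594)
[ 505.77846466 -342.93893532] 20.4333
```

View pics/m3.png

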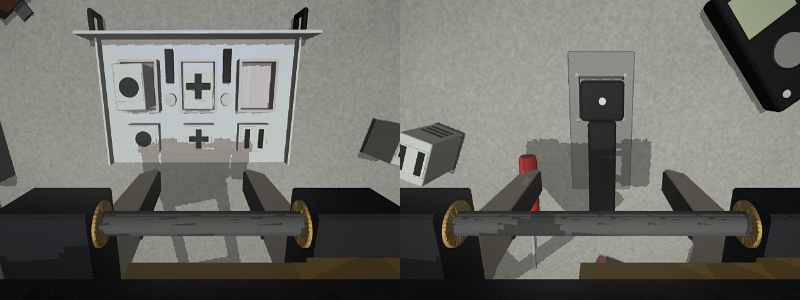

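The module sits at (565.7, 187.7), within 1 mm of the bay centre. The scanner is straight and centred between the open fingers, and the screwdriver lies low near the left finger. Next I narrow the opening, then grip, lift and scan.

Run:
```python
from h import *
robot.move_gripper(0.68)
print(robot.move_linear([*SG,47],speed=100,f_stop=8))
robot.move_gripper(0.0); robot.sleep(0.2)
print(robot.current_gripper_width()*93,robot.current_finger_force(),robot.current_tcp_pos(),robot.current_contact_force())
robot.move_linear([*SG,200],speed=120)
print(robot.current_contact_force(),robot.current_gripper_width()*93)
G=LAB-55*np.array([np.cos(BY),np.sin(BY)])
robot.move_ptp([*G,200],[PI,0,BY])
robot.move_linear([*G,138],speed=100)
robot.sleep(2.3)
s=grab("side"); w=grab("wrist"); print(robot.current_t(),robot.current_tcp_pos())
p=w2px(s,[*LAB,80])[0].astype(int); x,y=np.clip(p-[120,90],0,[400,300])
m=np.zeros((300,800,3),np.uint8); m[:,:400]=cv2.resize(w["img"],(400,300)); m[:,400:]=cv2.resize(s["img"][y:y+180,x:x+240],(400,300)); cv2.imwrite("pics/m4.png",m)
```

```text
False
32.16548254824135 29.999979436397552 [ 505.79748379 -342.92850235   47.11103845] [-1.17287574  1.05732973  1.4045496 ]
[ 0.07384846 -0.3722294  -2.26961407] 31.794010479533068
29.925 [427.50281245 197.09157355 137.97899906]
```

View pics/m4.png

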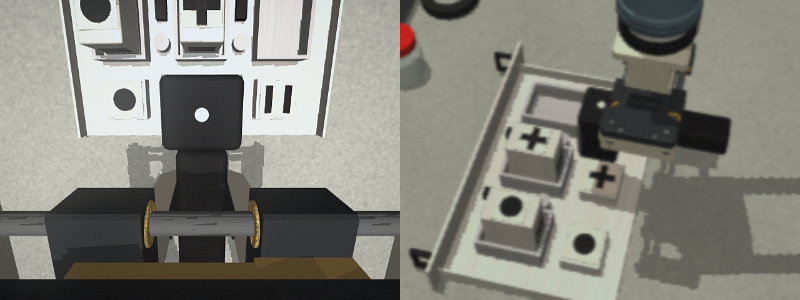

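The wrist view shows the scanner head level and centred between the disc and bars labels, i.e. over the cross label, with its dot at ≈(323,184). I check that dot's position in numbers, then take the scanner home.

Run:
```python
from h import *
w=grab("wrist"); g=cv2.cvtColor(w["img"],cv2.COLOR_BGR2GRAY)[165:205,300:346]
M=cv2.moments(cv2.inRange(g,150,255),True); uv=(300+M["m10"]/M["m00"],165+M["m01"]/M["m00"])
e=px2w(w,uv,172)[0,:2]-LAB; print(uv,"dot-label",e)
if np.hypot(*e)>9: raise SystemExit("off")
G=robot.current_tcp_pos()[:2]
robot.move_linear([*G,200],speed=120)
robot.move_ptp([*SG,200],[PI,0,SY])
robot.move_linear([*SG,90],speed=120)
ok=robot.move_linear([*SG,44],speed=25,f_stop=4); robot.sleep(.2)
print(ok,robot.current_tcp_pos(),robot.current_contact_force(),robot.current_t())
```

```text
(322.3970588235294, 183.21323529411765) dot-label [-0.10221459 -0.60622993]
True [ 505.72068016 -342.87552453   47.06151559] [-0.59091753  0.37924648  6.36888432] 35.4167
```

The head touched down at the original height, TCP z = 47. Next I release, rise and verify.

Run:
```python
from h import *
robot.move_gripper(0.68); robot.sleep(.3)
robot.move_linear([*SG,170],speed=100)
d=look("w_scan2",450,-335); g=cv2.cvtColor(d["img"],cv2.COLOR_BGR2GRAY)[55:115,290:355]
M=cv2.moments(cv2.inRange(g,150,255),True); print("dot",px2w(d,(290+M["m10"]/M["m00"],55+M["m01"]/M["m00"]),81)[0])
m=cv2.inRange(cv2.cvtColor(d["img"],cv2.COLOR_BGR2GRAY),0,60); k=np.zeros_like(m); k[140:260,300:400]=m[140:260,300:400]
c=max(cv2.findContours(k,cv2.RETR_EXTERNAL,cv2.CHAIN_APPROX_NONE)[0],key=cv2.contourArea)
print(cv2.minAreaRect(px2w(d,c[:,0,:],81)[:,:2].astype(np.float32)),robot.current_contact_force(),robot.current_t())
s=grab("scene")["img"]; v=np.hstack([cv2.resize(s[150:390,100:500],(500,300)),cv2.resize(d["img"],(300,300))]); cv2.imwrite("pics/fin.png",v)
```

```text
dot [ 560.78285045 -328.46820115   81.        ]
((471.7077331542969, -347.9493103027344), (97.65530395507812, 31.489694595336914), 7.82490873336792) [0.40433704 0.40757662 0.01975588] 38.5917
```

View pics/fin.png

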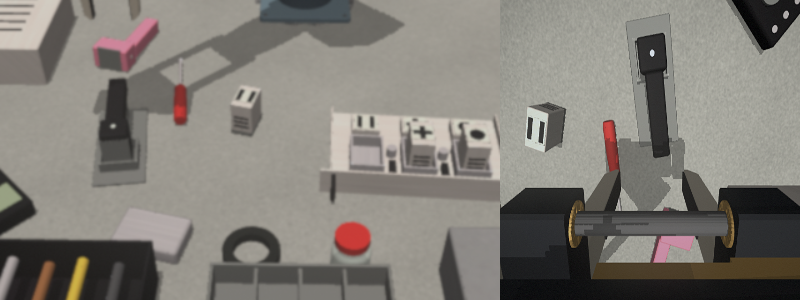

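The handle rectangle matches the start within 0.5 mm and 0.1°: (471.7, -347.9), 7.8° now against (471.5, -347.5), 7.7° before. The shifted dot reading probably comes from background brightness inside its window. The picture shows the scanner seated in its cradle, the module in its bay and the bystanders in place, so I hand in.

```bash
python3 -c "
from h import *
print(robot.hand_in())"
```

```text
the job is handed in; nothing more can be done
None
```

The job is handed in, with no verdict returned: the cross module stands released in the cross bay, the scanner was held over its label for over two seconds and is back in its cradle, and nothing else was moved.

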